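# Set out the painted coffee set on the china stall

### The arm

A 6-joint arm with a two-finger parallel gripper is mounted at the origin on the work surface. World frame = base frame: x ahead of the robot, y to its left, z up, the work surface at z = 0. Lengths are in m, angles in rad, forces in N, time in s.
With the tool pointing down it reaches from about 0.25 to 0.85 m from the base axis. Payload 12.5 kg.
Tool frame: the origin (TCP) lies midway between the tips of the shut fingers; the grasp point (between the pads) lies 19 mm behind it; z points along the fingers, y is the line along which they close (so a half turn about z gives the same grasp; the last joint's range is limited). The gripper opens to 93 mm and grips with 3 to 60 N. Pads are 15 mm wide; open, the fingers measure 128 mm over their backs; the gripper's body (75 mm by 188 mm) begins 65 mm behind the grasp point.
Start: joints at [1.204, 0.351, 1.652, -0, 1.139, -0.085], TCP at [0.153, 0.528, 0.219] pointing down, gripper open.
Joint ranges: [-2.75, 2.75], [-0.79, 2.1], [0.01, 2.65], [-1.57, 4.71], [0.07, 3.14], [-2.87, 2.87]. Speed limits (rad/s): [2.22, 2.22, 2.79, 3.14, 3.14, 3.14].

### API

Orientations are given as a unit quaternion [x, y, z, w].
In Python, from workcell import get_state, capture, camera_params, finish_job gives the robot as it stands. The module is installed in compiled form; this text tells all that it offers.
- The arm moves only by the tool carry_out, never from a script. Its arguments are lists of equal length, an entry for each row: "turn": the turn, a rotation vector about the tool's x, y, z in rad, a list of three; "delta_pos": the shift along the tool's x, y, z in cm, a list of three; "fingers": the closure in counts, from 0 (fully open) to 255 (shut). A call has 1 to 10 rows; each row shifts and turns the commanded pose from where the row before left it, along the tool's axes as they then stand; what a row does not reach is not made up. A row lasts 1/8 s, in which the tool goes at most 62.5 mm and 10.7 degrees, less where a joint would pass 70% of its speed; a pose out of reach is approached as far as the arm can. A call is refused whole if a number of a shift passes 6.25 or a number of a turn 0.188, either way. A call with a gripper value outside its range is refused whole. The fingers move at their own pace and stop on an object; "newtons" is the grip in N (left out, the last holds). Time passes only in rows, so rows that do not move let the fingers close. It gives the time, the measured TCP pose, the force, the opening and the grip force at its end, in the units of the state.
- get_state(): the state, without advancing time (a new reading comes with each control period).
- capture(name): name is "side" or "top"; returns the picture (400x640x3 uint8, red, green, blue); there is no depth.
- camera_params(name): a dict with "K" (3x3 intrinsics, pixels), "distortion" ([k1, k2, p1, p2, k3] as OpenCV has them; the pictures are not rectified), "R" (3x3) and "t" (3): a world point X has camera coordinates R X + t. Camera axes: x right, y down, z forward; pixel columns grow to the right and rows downward; lengths in m; the calibration is good to about 2 mm. A picture is of the moment at which its call begins. camera_params takes no time and is no camera call.
- finish_job(): hands the job in; it is judged then, once.
The state is a dict: "time": time; "qpos": joint angles; "joint_vel": joint speeds; "tau": joint torques, N m; "eef_pos": TCP position; "orientation": TCP orientation; "force": force on the tool from outside, world axes, zero at the start; "torque": the same for the moment, N m; "finger_gap": finger opening in m; "finger_force": force on a finger pad.
Only numpy, scipy, OpenCV 4.12 (cv2) and the standard library are available. Lean on these libraries where they do the work, as an engineer would, in place of code of your own. Each camera call takes 0.05 s, during which the arm holds its last target. There are 200 camera calls.

### The job

Set out the coffee set for the stall: stand the green, the red and the blue cup upright in the middle of the saucer of its own colour, and put the lid with the red knob properly on the sugar bowl. This is china, so set each piece down instead of dropping it and tip nothing over; leave the saucers and the sugar bowl where they are, and do not disturb the yellow cup, which already stands on its saucer, or the jug of flowers.

Things in the scene. Friction and masses are not known exactly. Their poses are not given: they have to be found in the camera images.
- cup_green: green cup, green inside and out, white rim line and handle, upright. 56 mm high, round; outside 62 mm wide from 28 mm up to the rim, tapering below to a 40 mm foot; wall 4 mm. The 6 mm thick handle sticks out along +y to 54 mm from the axis, 18 to 52 mm up, so grip from above across x. Origin: centre of the foot's underside; z up. About 110 g.
- cup_red: red cup, red inside and out, white rim line and handle, upright. 56 mm high, round; outside 62 mm wide from 28 mm up to the rim, tapering below to a 40 mm foot; wall 4 mm. The 6 mm thick handle sticks out along +y to 54 mm from the axis, 18 to 52 mm up, so grip from above across x. Origin: centre of the foot's underside; z up. About 110 g.
- cup_blue: blue cup, blue inside and out, white rim line and handle, upright. 56 mm high, round; outside 62 mm wide from 28 mm up to the rim, tapering below to a 40 mm foot; wall 4 mm. The 6 mm thick handle sticks out along +y to 54 mm from the axis, 18 to 52 mm up, so grip from above across x. Origin: centre of the foot's underside; z up. About 110 g.
- saucer_green: green saucer with a white ring in its middle and a white rim, lying loose on the table. Round, 120 mm across, rim 14 mm high. Its flat well is about 70 mm across and 5 mm above the underside; outside the well it slopes up to the rim. Origin: centre of the underside; z up. About 150 g.
- saucer_red: red saucer with a white ring in its middle and a white rim, lying loose on the table. Round, 120 mm across, rim 14 mm high. Its flat well is about 70 mm across and 5 mm above the underside; outside the well it slopes up to the rim. Origin: centre of the underside; z up. About 150 g.
- saucer_blue: blue saucer with a white ring in its middle and a white rim, lying loose on the table. Round, 120 mm across, rim 14 mm high. Its flat well is about 70 mm across and 5 mm above the underside; outside the well it slopes up to the rim. Origin: centre of the underside; z up. About 150 g.
- sugar_lid: white lid with red knob, lying right way up on the table. From the underside: locating step 60 mm wide, 6 mm high; disc 84 mm wide to 11 mm up, dome to 16 mm; knob 20 mm wide to 38 mm up (grip it from above, 20 to 38 mm). Origin: centre of the step's underside; z up. About 80 g. Seated, the step hangs in the bowl's mouth, origin 50 mm above the bowl's origin.
- sugar_bowl: white sugar bowl with red flowers and two small gold ear handles along +-y (out to 56 mm from the axis, below 50 mm), open and empty, standing loose on the table. 56 mm high, about 86 mm wide; mouth 74 mm wide inside. Origin: centre of the underside; z up. About 280 g.
- cup_yellow: yellow cup, same shape as the other cups (56 mm high, 62 mm wide, handle along +y), already standing on its own yellow saucer (120 mm across) and to be left there. Origin: centre of the underside of the cup's foot, 5 mm above the table; z up.
- flower_jug: green enamel jug with purple flowers fixed in it, a bystander: 74 mm wide at the foot, handle along +y to 53 mm from the axis, flowers to 137 mm high. Origin: centre of the underside; z up. About 850 g.
Mind the look-alikes: they are no part of the job. What is shaped like the sugar_lid but black is not meant.

How it is judged:
At the end, for the whole second after the job is handed in: Each cup is upright (6 deg), at rest in the well of its colour's saucer within 12 mm of centre; lid seated level (5 deg) on the bowl within 11 mm of centre; saucers, bowl, yellow cup and jug upright, within 30 mm of their starts; all released (horizontal distance between cup_green and saucer_green below 0.012 m and z of cup_green in the frame of saucer_green between 0.002 and 0.009 m and angle between each of cup_green, saucer_green, cup_red, saucer_red, cup_blue, saucer_blue, sugar_bowl, cup_yellow, flower_jug's own z axis and vertical below 0.1 rad and linear speed of each of cup_green, cup_red, cup_blue, sugar_lid below 0.02 m/s and distance of each of saucer_green, saucer_red, saucer_blue, sugar_bowl, cup_yellow, flower_jug from where it was at the start of the episode below 0.03 m and horizontal distance between cup_red and saucer_red below 0.012 m and z of cup_red in the frame of saucer_red between 0.002 and 0.009 m and horizontal distance between cup_blue and saucer_blue below 0.012 m and z of cup_blue in the frame of saucer_blue between 0.002 and 0.009 m and horizontal distance between sugar_lid and sugar_bowl below 0.011 m and z of sugar_lid in the frame of sugar_bowl between 0.046 and 0.053 m and angle between sugar_lid's own z axis and vertical below 0.08 rad); the robot touches nothing.
It fails at once if a cup or the sugar lid is dropped (falls freely, out of the fingers, by more than about 25 mm) ((contact force between the fingers and cup_green below 0.05 N and linear speed of cup_green above 0.7 m/s) or (contact force between the fingers and cup_red below 0.05 N and linear speed of cup_red above 0.7 m/s) or (contact force between the fingers and cup_blue below 0.05 N and linear speed of cup_blue above 0.7 m/s) or (contact force between the fingers and sugar_lid below 0.05 N and linear speed of sugar_lid above 0.7 m/s)).
It fails at once if a cup, the lid or the sugar bowl is tipped over (more than about 50 degrees) (angle between any of cup_green, cup_red, cup_blue, sugar_lid, sugar_bowl's own z axis and vertical above 0.9 rad).
It fails at once if the yellow cup or the flower jug is moved by more than 30 mm or tipped (distance of any of cup_yellow, flower_jug from where it was at the start of the episode above 0.03 m or angle between any of cup_yellow, flower_jug's own z axis and vertical above 0.5 rad).
It also fails if it takes over 115 s, if anything falls off the work surface, if the arm or the gripper's body presses on something with over 40 N, if the wrist force passes 120 N, or if a joint passes its speed limit or range.

## Working session

There is one attempt and no reset: what is moved stays moved. The work goes in short steps, Python scripts to look and compute and a tool call to move; the robot and the scene stay as the last step left them, time stands still between calls to the robot, and variables do not carry over. Pictures are saved under pics/ and viewed, at most 14 in all, crops included, and the job is handed in when it is done.

Besides the shell and the picture viewer there is one more tool, called by a JSON object that holds its "method" and its "body", one argument or row to a line. carry_out: Moves the arm, as the interface text tells. Its arguments: {"type":"object","properties":{"turn":{"type":"array"},"delta_pos":{"type":"array"},"fingers":{"type":"array"},"newtons":{"type":"number"}},"required":["turn","delta_pos","fingers"]}

```bash
mkdir -p pics
python3 - <<'E'
from workcell import *
import cv2
s=get_state();print(s['time'],s['eef_pos'],s['orientation'],s['finger_gap'],s['force'])
for n in('top','side'):
    im=capture(n);cv2.imwrite(f'pics/{n}0.png',im[:,:,::-1]);p=camera_params(n);print(n,p)
E
```

```text
0.0 [0.15282535 0.52799056 0.21811332] [ 1.40458468e-01  9.90086406e-01 -5.57253526e-04 -1.27008227e-04] 0.09301255163075647 [-0.1749981   0.06079744 -0.31588257]
top {'K': array([[424.5449056 ,   0.        , 325.97319127],
       [  0.        , 424.5449056 , 203.70759714],
       [  0.        ,   0.        ,   1.        ]]), 'distortion': array([-0.03446236,  0.        ,  0.        ,  0.        ,  0.        ]), 'R': array([[-2.65159191e-02, -9.99647991e-01,  8.94503964e-04],
       [-9.97210824e-01,  2.63888004e-02, -6.98154968e-02],
       [ 6.97673163e-02, -2.74323110e-03, -9.97559520e-01]]), 't': array([-0.10803439,  0.41486818,  1.34357775])}
side {'K': array([[409.00288263,   0.        , 314.23891824],
       [  0.        , 409.00288263, 199.83453659],
       [  0.        ,   0.        ,   1.        ]]), 'distortion': array([0.03498755, 0.        , 0.        , 0.        , 0.        ]), 'R': array([[ 0.72953402, -0.68377598, -0.0151826 ],
       [-0.41791752, -0.42809229, -0.80130015],
       [ 0.54141024,  0.5909208 , -0.59806986]]), 't': array([-0.3905971 ,  0.14767615,  1.14736166])}
```

View pics/top0.png

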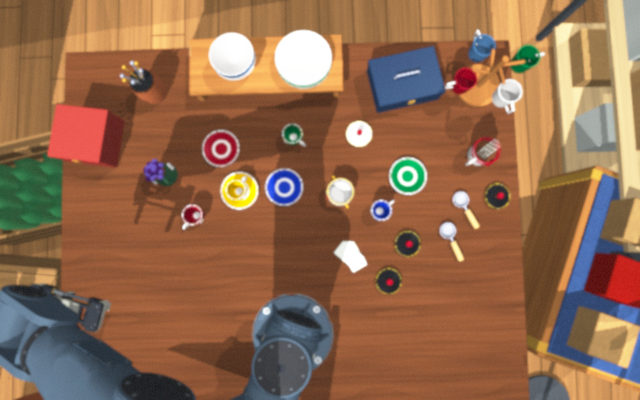

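View pics/side0.png

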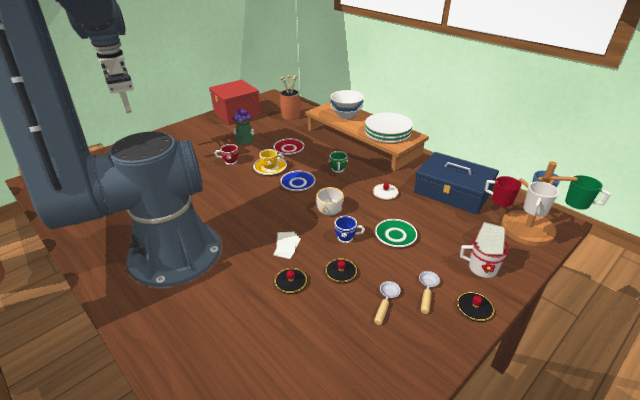

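The cups are at about (192,215) red, (292,134) green and (381,210) blue in the top view. The saucers are at (221,148), (408,176) and (284,187), and the bowl is at (340,192). There are four lid-shaped things: white at (359,133) and black at (407,243), (389,280) and (497,195). Only the white one fits the description. The mugs on the tree near (480,80) and the white/red pitcher at (485,152) are bystanders. I'll confirm this in an enlarged crop.

```bash
cat > h.py <<'E'
import numpy as np,cv2
from workcell import *
def cast(n,uv,z):
    p=camera_params(n);R,t=np.array(p['R']),np.array(p['t'])
    u=cv2.undistortPoints(np.float64(uv).reshape(-1,1,2),np.array(p['K']),np.array(p['distortion'])).reshape(-1,2)
    d=np.c_[u,np.ones(len(u))]@R; c=-R.T@t
    return c+d*((z-c[2])/d[:,2])[:,None]
def proj(n,X):
    p=camera_params(n);return cv2.projectPoints(np.float64(X).reshape(-1,1,3),cv2.Rodrigues(np.array(p['R']))[0],np.array(p['t']),np.array(p['K']),np.array(p['distortion']))[0].reshape(-1,2)
def blobs(m,amin=15):
    n,l,s,c=cv2.connectedComponentsWithStats(m.astype(np.uint8),connectivity=8)
    return [(c[i],s[i],l==i) for i in range(1,n) if s[i,4]>=amin]
def hsv(im): return cv2.cvtColor(im,cv2.COLOR_RGB2HSV)
RNG=dict(green=(60,90),blue=(108,130),red=(170,8),yellow=(20,33))
def cmask(im,c):
    h,s,v=cv2.split(hsv(im));a,b=RNG[c]
    m=((h>=a)&(h<=b)) if a<b else ((h>=a)|(h<=b))
    return m&(s>120)&(v>50)
E
python3 - <<'E'
from h import *
im=cv2.imread('pics/top0.png')
cv2.imwrite('pics/crop_l.png',cv2.resize(im[115:235,140:300],None,fx=5,fy=5,interpolation=cv2.INTER_CUBIC))
cv2.imwrite('pics/crop_r.png',cv2.resize(im[115:235,275:435],None,fx=5,fy=5,interpolation=cv2.INTER_CUBIC))
rgb=np.ascontiguousarray(im[:,:,::-1])
for c in RNG:
    for ce,s,_ in blobs(cmask(rgb,c)):
        if 140<ce[0]<440 and 115<ce[1]<240: print(c,ce.round(1),s,cast('top',[ce],.05)[0].round(3))
E
```

```text
green [291.2 131.6] [285 126  15  15 114] [ 0.64  -0.015  0.05 ]
green [408.1 175.1] [392 160  32  32 456] [ 0.492 -0.379  0.05 ]
green [407.3 175.8] [403 171  10  11  84] [ 0.49  -0.376  0.05 ]
blue [153.5 171.2] [145 160  18  20 170] [0.526 0.422 0.05 ]
blue [159.7 164.6] [158 163   5   4  15] [0.547 0.402 0.05 ]
blue [283.4 186.7] [268 171  32  33 508] [0.466 0.013 0.05 ]
blue [284. 187.] [279 182  11  11  97] [0.465 0.011 0.05 ]
blue [381.8 209.3] [374 202  15  16 138] [ 0.387 -0.292  0.05 ]
red [219.6 147.7] [205 133  32  31 475] [0.595 0.212 0.05 ]
red [220.7 148.6] [216 144  11  10  89] [0.592 0.208 0.05 ]
red [190.2 214.2] [185 207  14  16 139] [0.388 0.305 0.05 ]
yellow [238.4 190.5] [223 174  33  33 625] [0.458 0.154 0.05 ]
yellow [404.  232.2] [397 230  15   7  28] [ 0.314 -0.359  0.05 ]
```

View pics/crop_l.png

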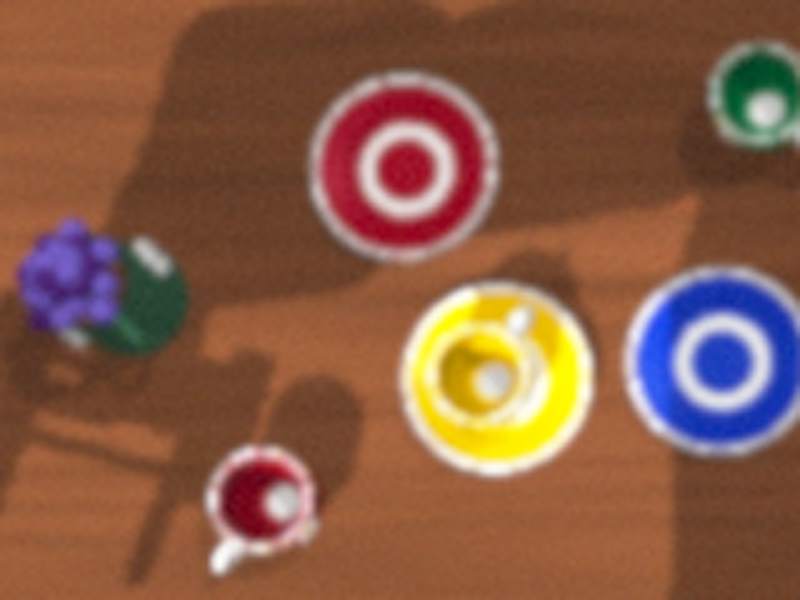

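View pics/crop_r.png

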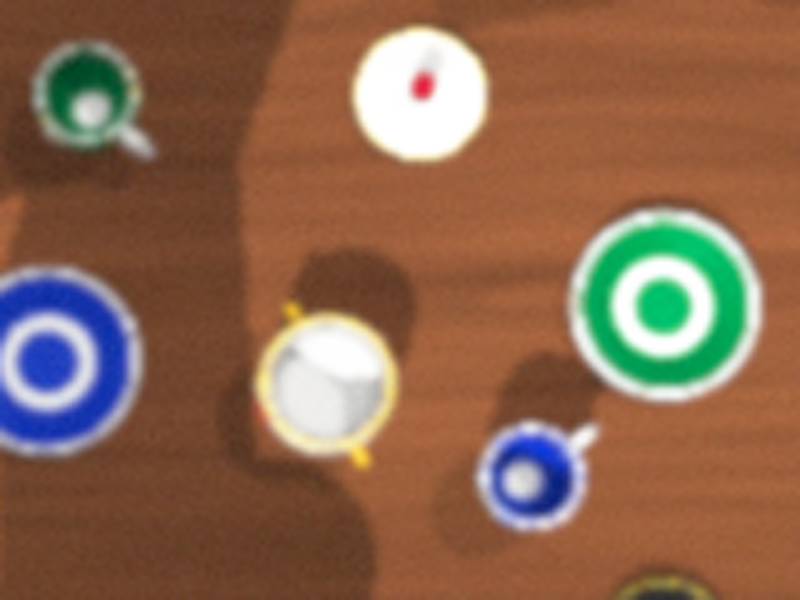

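The crops confirm the targets. Each cup's handle can be seen, the saucers are clear, the white lid with the red knob is at (359,133), and the bowl's ears run from (333,177) to (347,206). Next I'll measure positions.

```bash
cat >> h.py <<'E'
from scipy.spatial.transform import Rotation as Ro
def go(x,y,z,yaw):
    """delta in tool axes (cm) and turn (rad) to TCP x,y,z pointing down, tool y at yaw deg (mod 180)"""
    s=get_state();R=Ro.from_quat(s['orientation'])
    d=R.inv().apply(np.array([x,y,z])-s['eef_pos'])*100
    best=None
    for k in(yaw,yaw+180):
        a=np.radians(k);Y=np.array([np.cos(a),np.sin(a),0]);Z=np.array([0,0,-1]);X=np.cross(Y,Z)
        r=(R.inv()*Ro.from_matrix(np.c_[X,Y,Z])).as_rotvec()
        if best is None or np.linalg.norm(r)<np.linalg.norm(best):best=r
    print('t',round(s['time'],2),'pos',np.round(s['eef_pos'],4),'gap',round(s['finger_gap'],4),'delta cm',d.round(2),'turn',best.round(3))
E
python3 - <<'E'
from h import *
im=np.ascontiguousarray(cv2.imread('pics/top0.png')[:,:,::-1])
print('cam',-(camera_params('top')['R'].T@camera_params('top')['t']))
def circ(uv,z):
    P=cast('top',uv,z);(c,r)=cv2.minEnclosingCircle(np.float32(P[:,:2]*1000));return np.round(c,1),round(r,1),
def hullpts(m):
    c=max(cv2.findContours(m.astype(np.uint8),cv2.RETR_EXTERNAL,cv2.CHAIN_APPROX_NONE)[0],key=len);return c.reshape(-1,2)
eye={'cup_red':((261,500),140,.056),'cup_green':((87,94),275,.056),'cup_blue':((532,475),275,.056),'bowl':((327,384),275,.056),'lid':((421,94),275,.011),'s_red':((404,167),140,.014),'s_green':((665,304),275,.014),'s_blue':((723,361),140,.014)}
hd={'cup_red':(222,566),'cup_green':(150,152),'cup_blue':(593,430)}
for k,(c,o,z) in eye.items():
    f=lambda c:((c[0]+.5)/5-.5+o,(c[1]+.5)/5-.5+115)
    p=cast('top',[f(c)],z)[0];s=''
    if k in hd: d=cast('top',[f(hd[k])],.045)[0]-p; s=(np.degrees(np.arctan2(d[1],d[0])).round(),np.hypot(*d[:2]).round(3))
    print('eye',k,f(c),p.round(4),s)
for c in('green','blue','red'):
    for ce,s,m in blobs(cmask(im,c),80):
        if 140<ce[0]<440 and 115<ce[1]<240:
            print(c,s[4],'rim z56',circ(hullpts(m),.056),'z10',circ(hullpts(m),.010))
    # side view: same colours
sd=np.ascontiguousarray(cv2.imread('pics/side0.png')[:,:,::-1])
h,s,v=cv2.split(hsv(im))
W=(s<90)&(v>150)
for ce,st,m in blobs(W,150):
    if 300<ce[0]<380 and 115<ce[1]<215: print('white',ce.round(1),st,circ(hullpts(m),.011),circ(hullpts(m),.056))
print('jug',cast('top',[(166,174)],.1),'flowers',cast('top',[(154,171)],.12))
print('bench edge top/side', cast('top',[(340,95)],.0),[ (z,proj('side',cast('top',[(342,90)],z)).round(0)) for z in (.05,.1,.15)])
E
```

```text
cam [ 0.31710859 -0.11525849  1.36935964]
eye cup_red (191.8, 214.6) [0.3861 0.2986 0.056 ] (np.float64(145.0), np.float64(0.049))
eye cup_green (292.0, 133.4) [ 0.6331 -0.0181  0.056 ] (np.float64(-133.0), np.float64(0.052))
eye cup_blue (381.0, 209.6) [ 0.3861 -0.2889  0.056 ] (np.float64(-56.0), np.float64(0.049))
eye bowl (340.0, 191.4) [ 0.4461 -0.1635  0.056 ] 
eye lid (358.8, 133.4) [ 0.6382 -0.2317  0.011 ] 
eye s_red (220.4, 148.0) [0.6017 0.218  0.014 ] 
eye s_green (407.6, 175.4) [ 0.4963 -0.3842  0.014 ] 
eye s_blue (284.2, 186.8) [0.4698 0.0136 0.014 ] 
green 114 rim z56 (array([633.4, -17.4]), 23.5) z10 (array([644.5, -14. ]), 24.3)
green 456 rim z56 (array([ 490.5, -376.2]), 50.2) z10 (array([ 496.5, -385.4]), 51.9)
green 84 rim z56 (array([ 489.1, -374.8]), 16.1) z10 (array([ 495.2, -383.8]), 16.7)
blue 170 rim z56 (array([528.8, 414.8]), 32.2) z10 (array([536.2, 433.4]), 33.3)
blue 508 rim z56 (array([465.1,  10.7]), 51.1) z10 (array([470.3,  15.1]), 52.9)
blue 97 rim z56 (array([464.5,  10.3]), 16.9) z10 (array([469.7,  14.7]), 17.5)
blue 138 rim z56 (array([ 386. , -288.3]), 24.8) z10 (array([ 388.4, -294.4]), 25.7)
red 475 rim z56 (array([593. , 208.9]), 50.7) z10 (array([602.7, 220.2]), 52.4)
red 89 rim z56 (array([591.6, 206.7]), 16.8) z10 (array([601.2, 218. ]), 17.4)
red 139 rim z56 (array([386.8, 298.7]), 24.8) z10 (array([389.3, 313.2]), 25.7)
white [358.7 133.5] [346 121  27  26 546] (array([ 638. , -231.6]), 44.2) (array([ 627.4, -227.8]), 42.8)
white [339.7 192. ] [328 179  25  28 546] (array([ 447.5, -165.3]), 45.1) (array([ 443.1, -163.6]), 43.6)
jug [[0.50879172 0.3628541  0.1       ]] flowers [[0.5158168  0.39147873 0.12      ]]
bench edge top/side [[ 0.7711647  -0.17483568  0.        ]] [(0.05, array([[398., 160.]])), (0.1, array([[396., 149.]])), (0.15, array([[394., 138.]]))]
```

```bash
python3 -c "
from h import *
go(.3865,.2987,.14,90)"
```

```text
t 0.1 pos [0.1528 0.528  0.2181] gap 0.0929 delta cm [-28.82 -15.52   7.83] turn [-0.001 -0.    -0.282]
```

{"method": "carry_out", "body": {
  "turn": [
    [0,0,0],
    [0,0,0],
    [0,0,0],
    [0,0,0],
    [0,0,0],
    [0,0,0],
    [0,0,0],
    [0,0,0],
    [0,0,-0.141],
    [0,0,-0.141]
  ],
  "delta_pos": [
    [-3.6,-1.94,0.98],
    [-3.6,-1.94,0.98],
    [-3.6,-1.94,0.98],
    [-3.6,-1.94,0.98],
    [-3.6,-1.94,0.98],
    [-3.6,-1.94,0.98],
    [-3.6,-1.94,0.98],
    [-3.6,-1.94,0.98],
    [0,0,0],
    [0,0,0]
  ],
  "fingers": [0,0,0,0,0,0,0,0,0,0]
}}

```text
time: 1.35
eef_pos: [0.3866, 0.2986, 0.1399]
orientation: [-0.002, 1.0, -0.0, -0.0]
force: [0.4, -0.1, -0.6]
finger_gap: 0.093
finger_force: 0.0
```

Run:
```python
from h import *
go(.3865,.2987,.024,90)
im=capture('side');cv2.imwrite('pics/s1.png',cv2.resize(im[60:240,140:380],None,fx=3,fy=3,interpolation=cv2.INTER_CUBIC)[:,:,::-1])
```

```text
t 1.35 pos [0.3866 0.2986 0.1399] gap 0.093 delta cm [-0.    0.02 11.59] turn [-0.    -0.001  0.004]
```

View pics/s1.png

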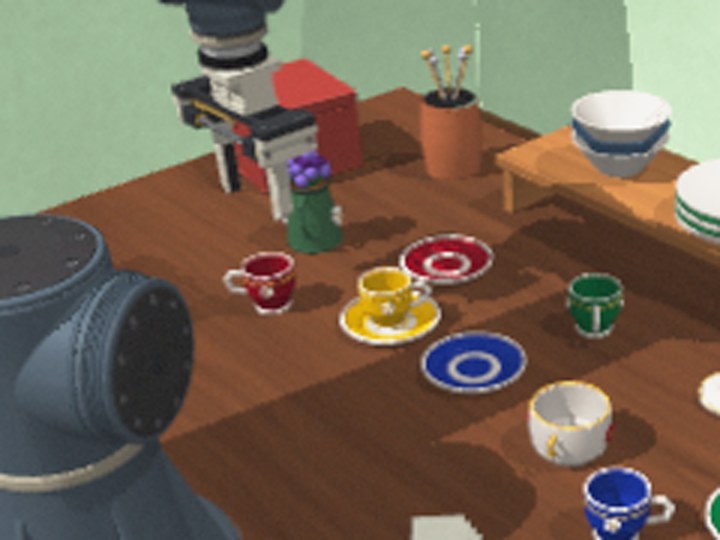

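The open gripper is about 8 cm above the red cup, with its fingers around crop (230,190) and (285,205) and the cup below at (265,280). The jug is clear beside it. I'll go down.

{"method": "carry_out", "body": {
  "turn": [
    [0,0,0],
    [0,0,0],
    [0,0,0],
    [0,0,0],
    [0,0,0],
    [0,0,0],
    [0,0,0]
  ],
  "delta_pos": [
    [0,0,2.4],
    [0,0,2.4],
    [0,0,2.0],
    [0,0,1.6],
    [0,0,1.6],
    [0,0,1.0],
    [0,0,0.6]
  ],
  "fingers": [0,0,0,0,0,0,0]
}}

```text
time: 2.28
eef_pos: [0.3864, 0.2991, 0.0237]
orientation: [0.0, 1.0, -0.0, -0.0]
force: [0.7, -0.6, 0.2]
finger_gap: 0.0932
finger_force: 0.0
```

{"method": "carry_out", "body": {
  "turn": [
    [0,0,0],
    [0,0,0],
    [0,0,0],
    [0,0,0],
    [0,0,0],
    [0,0,0],
    [0,0,0],
    [0,0,0]
  ],
  "delta_pos": [
    [0,0,0],
    [0,0,0],
    [0,0,0],
    [0,0,0],
    [0,0,0],
    [0,0,0],
    [0,0,0],
    [0,0,0]
  ],
  "fingers": [60,80,100,120,120,120,120,120],
  "newtons": 12
}}

```text
time: 3.28
eef_pos: [0.3866, 0.2993, 0.0245]
orientation: [-0.0, 1.0, 0.0, 0.0]
force: [-0.7, 0.8, 5.3]
finger_gap: 0.0603
finger_force: 11.9
```

{"method": "carry_out", "body": {
  "turn": [
    [0,0,0],
    [0,0,0],
    [0,0,0],
    [0,0,0],
    [0,0,0],
    [0,0,0]
  ],
  "delta_pos": [
    [0,0,-0.5],
    [0,0,-1.5],
    [0,0,-2.0],
    [0,0,-2.0],
    [0,0,-2.0],
    [0,0,0]
  ],
  "fingers": [120,120,120,120,120,120],
  "newtons": 15
}}

```text
time: 4.03
eef_pos: [0.3871, 0.2996, 0.1059]
orientation: [-0.0, 1.0, 0.001, 0.001]
force: [-0.7, -0.9, -1.4]
finger_gap: 0.0608
finger_force: 14.9
```

Run:
```python
from h import *
go(.602,.219,.104,90)
im=capture('side');cv2.imwrite('pics/s2.png',cv2.resize(im[60:240,140:380],None,fx=3,fy=3,interpolation=cv2.INTER_CUBIC)[:,:,::-1])
```

```text
t 4.03 pos [0.3871 0.2996 0.1059] gap 0.0608 delta cm [-21.49  -8.06   0.24] turn [0.002 0.003 0.   ]
```

View pics/s2.png

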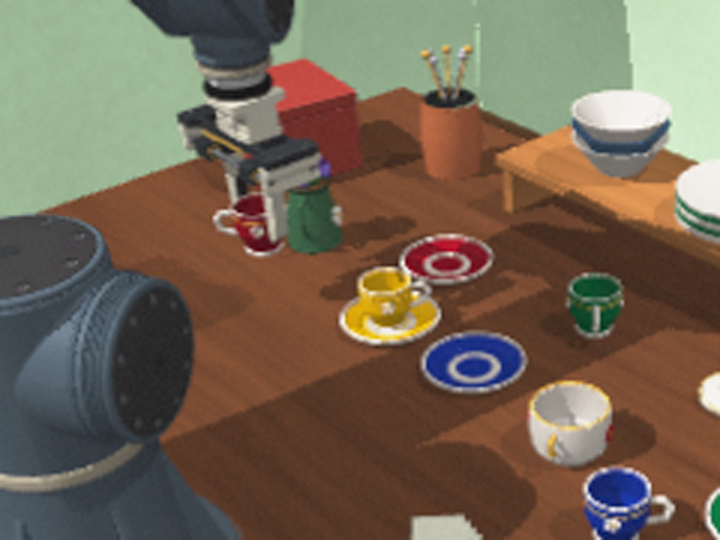

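The red cup is held upright and level between the fingers at crop (255,225), and the jug is undisturbed.

{"method": "carry_out", "body": {
  "turn": [
    [0,0,0],
    [0,0,0],
    [0,0,0],
    [0,0,0],
    [0,0,0],
    [0,0,0],
    [0,0,0],
    [0,0,0],
    [0,0,0],
    [0,0,0]
  ],
  "delta_pos": [
    [-1.5,-0.56,0],
    [-2.5,-0.94,0],
    [-3,-1.12,0],
    [-3,-1.12,0],
    [-3,-1.12,0],
    [-3,-1.12,0],
    [-2.5,-0.96,0],
    [-2,-0.75,0],
    [-1,-0.37,0],
    [0,0,0]
  ],
  "fingers": [120,120,120,120,120,120,120,120,120,120]
}}

```text
time: 5.32
eef_pos: [0.6016, 0.218, 0.1035]
orientation: [0.0, 1.0, -0.0, -0.0]
force: [-0.3, -1.3, -0.6]
finger_gap: 0.0606
finger_force: 14.9
```

Run:
```python
from h import *
go(.602,.219,.030,90)
```

```text
t 5.33 pos [0.6016 0.218  0.1035] gap 0.0606 delta cm [-0.05  0.1   7.35] turn [-0.    -0.001 -0.   ]
```

{"method": "carry_out", "body": {
  "turn": [
    [0,0,0],
    [0,0,0],
    [0,0,0],
    [0,0,0],
    [0,0,0],
    [0,0,0],
    [0,0,0]
  ],
  "delta_pos": [
    [-0.05,0.1,2.0],
    [0,0,2.0],
    [0,0,1.5],
    [0,0,1.0],
    [0,0,0.5],
    [0,0,0.3],
    [0,0,0]
  ],
  "fingers": [120,120,120,120,120,120,120]
}}

```text
time: 6.2
eef_pos: [0.6021, 0.2196, 0.0314]
orientation: [-0.0, 1.0, 0.0, 0.0]
force: [0.3, -0.1, -0.7]
finger_gap: 0.0609
finger_force: 14.9
```

{"method": "carry_out", "body": {
  "turn": [
    [0,0,0],
    [0,0,0]
  ],
  "delta_pos": [
    [0,0,0.2],
    [0,0,0]
  ],
  "fingers": [120,120]
}}

```text
time: 6.45
eef_pos: [0.6022, 0.2197, 0.0296]
orientation: [-0.0, 1.0, 0.0, 0.0]
force: [1.3, 0.4, 0.3]
finger_gap: 0.0601
finger_force: 14.9
```

{"method": "carry_out", "body": {
  "turn": [
    [0,0,0],
    [0,0,0],
    [0,0,0],
    [0,0,0],
    [0,0,0],
    [0,0,0],
    [0,0,0],
    [0,0,0],
    [0,0,0],
    [0,0,0]
  ],
  "delta_pos": [
    [0,0,0.05],
    [0,0,0],
    [0,0,0],
    [0,0,0],
    [0,0,0],
    [0,0,-1],
    [0,0,-2],
    [0,0,-3],
    [0,0,-3],
    [0,0,-2]
  ],
  "fingers": [90,70,40,10,0,0,0,0,0,0]
}}

```text
time: 7.7
eef_pos: [0.6025, 0.2198, 0.1416]
orientation: [-0.0, 1.0, 0.0, 0.001]
force: [0.4, 0.4, -0.5]
finger_gap: 0.0931
finger_force: 0.0
```

Run:
```python
from h import *
go(.6332,-.0178,.14,110)
im=capture('side');cv2.imwrite('pics/s3.png',cv2.resize(im[60:240,140:380],None,fx=3,fy=3,interpolation=cv2.INTER_CUBIC)[:,:,::-1])
```

```text
t 7.7 pos [0.6025 0.2198 0.1416] gap 0.0931 delta cm [ -3.07 -23.76   0.15] turn [ 0.     0.003 -0.349]
```

View pics/s3.png

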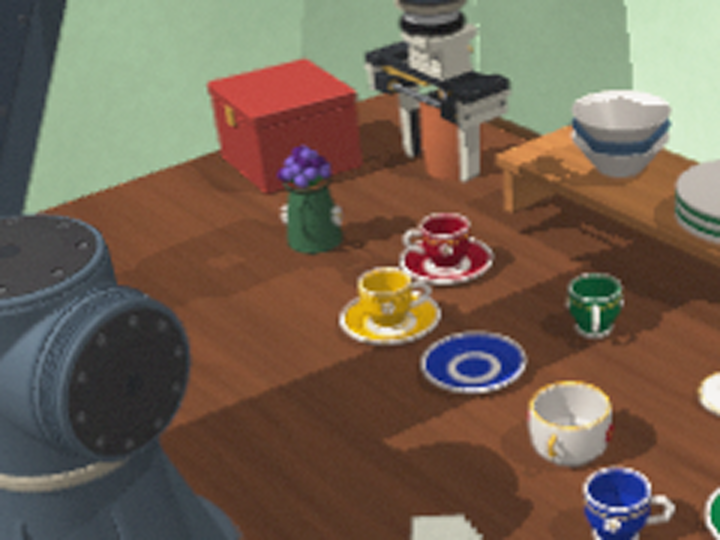

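The red cup stands upright in the middle of the red saucer (crop 445,240 on saucer 447,260). Next is the green cup.

{"method": "carry_out", "body": {
  "turn": [
    [0,0,0],
    [0,0,0],
    [0,0,0],
    [0,0,0],
    [0,0,0],
    [0,0,0],
    [0,0,0],
    [0,0,-0.174],
    [0,0,-0.174],
    [0,0,0]
  ],
  "delta_pos": [
    [-0.44,-3.4,0],
    [-0.44,-3.4,0],
    [-0.44,-3.4,0],
    [-0.44,-3.4,0],
    [-0.44,-3.4,0],
    [-0.44,-3.4,0],
    [-0.43,-3.36,0],
    [0,0,0],
    [0,0,0],
    [0,0,0]
  ],
  "fingers": [0,0,0,0,0,0,0,0,0,0]
}}

```text
time: 9.0
eef_pos: [0.6325, -0.0181, 0.1385]
orientation: [-0.173, 0.985, 0.0, -0.0]
force: [0.8, -0.0, -1.2]
finger_gap: 0.093
finger_force: 0.0
```

Run:
```python
from h import *
go(.6332,-.0178,.0245,110)
```

```text
t 9.0 pos [ 0.6325 -0.0181  0.1385] gap 0.093 delta cm [-0.08 -0.   11.4 ] turn [ 0.    -0.    -0.002]
```

{"method": "carry_out", "body": {
  "turn": [
    [0,0,0],
    [0,0,0],
    [0,0,0],
    [0,0,0],
    [0,0,0],
    [0,0,0],
    [0,0,0],
    [0,0,0]
  ],
  "delta_pos": [
    [0,0,2.4],
    [0,0,2.4],
    [0,0,2.0],
    [0,0,1.6],
    [0,0,1.6],
    [0,0,1.0],
    [0,0,0.5],
    [0,0,0]
  ],
  "fingers": [0,0,0,0,0,0,0,0]
}}

```text
time: 10.0
eef_pos: [0.6327, -0.018, 0.0237]
orientation: [-0.173, 0.985, 0.0, -0.0]
force: [-0.9, -1.0, 0.2]
finger_gap: 0.0932
finger_force: 0.0
```

{"method": "carry_out", "body": {
  "turn": [
    [0,0,0],
    [0,0,0],
    [0,0,0],
    [0,0,0],
    [0,0,0],
    [0,0,0],
    [0,0,0],
    [0,0,0]
  ],
  "delta_pos": [
    [0,0,0],
    [0,0,0],
    [0,0,0],
    [0,0,0],
    [0,0,0],
    [0,0,0],
    [0,0,0],
    [0,0,0]
  ],
  "fingers": [60,80,100,120,120,120,120,120],
  "newtons": 12
}}

```text
time: 11.0
eef_pos: [0.6328, -0.018, 0.0239]
orientation: [-0.173, 0.985, -0.0, 0.0]
force: [-1.1, 0.6, 4.9]
finger_gap: 0.0623
finger_force: 12.0
```

{"method": "carry_out", "body": {
  "turn": [
    [0,0,0],
    [0,0,0],
    [0,0,0],
    [0,0,0],
    [0,0,0],
    [0,0,0],
    [0,0,0]
  ],
  "delta_pos": [
    [0,0,-0.5],
    [0,0,-1.5],
    [0,0,-2.0],
    [0,0,-2.0],
    [0,0,-2.0],
    [0,0,-1],
    [0,0,0]
  ],
  "fingers": [120,120,120,120,120,120,120],
  "newtons": 15
}}

```text
time: 11.88
eef_pos: [0.6329, -0.018, 0.1145]
orientation: [-0.173, 0.985, -0.0, 0.001]
force: [0.1, 0.9, -1.6]
finger_gap: 0.0624
finger_force: 15.0
```

Run:
```python
from h import *
go(.4962,-.3843,.114,110)
im=capture('side');cv2.imwrite('pics/s4.png',cv2.resize(im[60:260,260:500],None,fx=3,fy=3,interpolation=cv2.INTER_CUBIC)[:,:,::-1])
```

```text
t 11.88 pos [ 0.6329 -0.018   0.1145] gap 0.0624 delta cm [ 25.35 -29.76   0.04] turn [-0.001  0.001 -0.001]
```

View pics/s4.png

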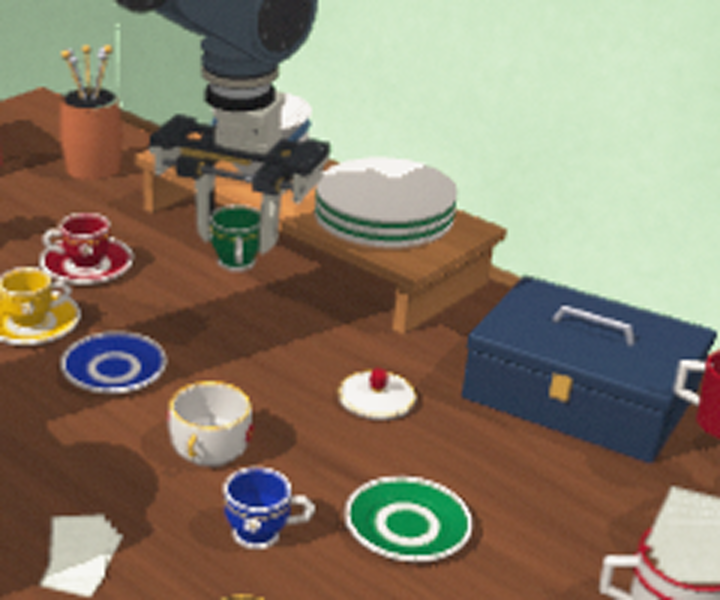

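The green cup is held upright at crop (237,235). It has a clear path over the table to the green saucer at (408,520).

{"method": "carry_out", "body": {
  "turn": [
    [0,0,0],
    [0,0,0],
    [0,0,0],
    [0,0,0],
    [0,0,0],
    [0,0,0],
    [0,0,0],
    [0,0,0],
    [0,0,0]
  ],
  "delta_pos": [
    [1,-1.17,0],
    [1.5,-1.76,0],
    [2,-2.35,0],
    [2,-2.35,0],
    [2,-2.35,0],
    [2,-2.35,0],
    [2,-2.35,0],
    [2,-2.35,0],
    [2,-2.35,0]
  ],
  "fingers": [120,120,120,120,120,120,120,120,120]
}}

```text
time: 13.05
eef_pos: [0.5421, -0.2586, 0.1134]
orientation: [-0.173, 0.985, 0.0, -0.0]
force: [0.7, -0.4, -1.5]
finger_gap: 0.062
finger_force: 15.0
```

{"method": "carry_out", "body": {
  "turn": [
    [0,0,0],
    [0,0,0],
    [0,0,0],
    [0,0,0],
    [0,0,0],
    [0,0,0]
  ],
  "delta_pos": [
    [2,-2.35,0],
    [2,-2.35,0],
    [2,-2.35,0],
    [1.85,-2.15,0],
    [1,-1.17,0],
    [0,0,0]
  ],
  "fingers": [120,120,120,120,120,120]
}}

```text
time: 13.8
eef_pos: [0.495, -0.385, 0.1135]
orientation: [-0.172, 0.985, 0.0, -0.0]
force: [1.0, -0.5, -1.5]
finger_gap: 0.0621
finger_force: 15.0
```

Run:
```python
from h import *
go(.4962,-.3843,.0295,110)
```

```text
t 13.8 pos [ 0.495  -0.385   0.1135] gap 0.0621 delta cm [-0.14  0.02  8.4 ] turn [ 0.    -0.    -0.003]
```

{"method": "carry_out", "body": {
  "turn": [
    [0,0,0],
    [0,0,0],
    [0,0,0],
    [0,0,0],
    [0,0,0],
    [0,0,0],
    [0,0,0],
    [0,0,0]
  ],
  "delta_pos": [
    [-0.1,0,2.0],
    [0,0,2.0],
    [0,0,2.0],
    [0,0,1.2],
    [0,0,0.6],
    [0,0,0.4],
    [0,0,0.2],
    [0,0,0]
  ],
  "fingers": [120,120,120,120,120,120,120,120]
}}

```text
time: 14.8
eef_pos: [0.4969, -0.384, 0.03]
orientation: [-0.173, 0.985, -0.0, 0.0]
force: [0.1, -0.2, -0.0]
finger_gap: 0.0621
finger_force: 15.0
```

{"method": "carry_out", "body": {
  "turn": [
    [0,0,0],
    [0,0,0],
    [0,0,0],
    [0,0,0],
    [0,0,0],
    [0,0,0],
    [0,0,0],
    [0,0,0],
    [0,0,0],
    [0,0,0]
  ],
  "delta_pos": [
    [0,0,0.1],
    [0,0,0],
    [0,0,0],
    [0,0,0],
    [0,0,0],
    [0,0,-1],
    [0,0,-2],
    [0,0,-3],
    [0,0,-3],
    [0,0,-2]
  ],
  "fingers": [120,90,60,20,0,0,0,0,0,0]
}}

```text
time: 16.05
eef_pos: [0.4973, -0.3842, 0.1419]
orientation: [-0.173, 0.985, -0.001, 0.001]
force: [-0.1, -0.3, -0.1]
finger_gap: 0.0928
finger_force: 0.0
```

Run:
```python
from h import *
go(.3862,-.2886,.14,50)
im=capture('side');cv2.imwrite('pics/s5.png',cv2.resize(im[60:260,260:500],None,fx=3,fy=3,interpolation=cv2.INTER_CUBIC)[:,:,::-1])
```

```text
t 16.05 pos [ 0.4973 -0.3842  0.1419] gap 0.0928 delta cm [ 7.18 12.78  0.15] turn [-0.002  0.003  1.046]
```

View pics/s5.png

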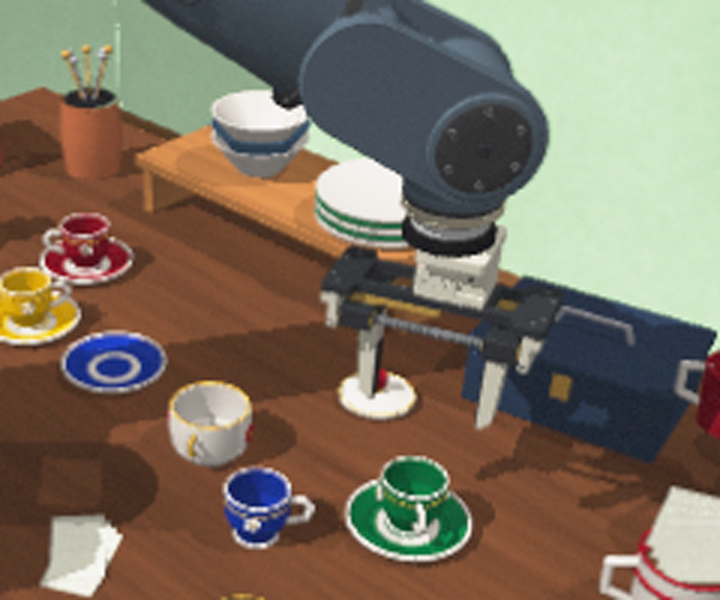

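The green cup stands in its saucer at crop (415,490), centred on the saucer. Next is the blue cup.

{"method": "carry_out", "body": {
  "turn": [
    [0,0,0],
    [0,0,0],
    [0,0,0],
    [0,0,0],
    [0,0,0.175],
    [0,0,0.175],
    [0,0,0.174],
    [0,0,0.174],
    [0,0,0.174],
    [0,0,0.174]
  ],
  "delta_pos": [
    [1.8,3.2,0],
    [1.8,3.2,0],
    [1.8,3.2,0],
    [1.78,3.18,0.1],
    [0,0,0],
    [0,0,0],
    [0,0,0],
    [0,0,0],
    [0,0,0],
    [0,0,0]
  ],
  "fingers": [0,0,0,0,0,0,0,0,0,0]
}}

```text
time: 17.35
eef_pos: [0.3858, -0.2883, 0.1384]
orientation: [0.345, 0.939, -0.0, 0.0]
force: [-0.6, -0.4, -0.7]
finger_gap: 0.0932
finger_force: 0.0
```

Run:
```python
from h import *
go(.3862,-.2886,.0245,50)
```

```text
t 17.35 pos [ 0.3858 -0.2883  0.1384] gap 0.0932 delta cm [-0.04 -0.   11.39] turn [-0.     0.001 -0.005]
```

{"method": "carry_out", "body": {
  "turn": [
    [0,0,0],
    [0,0,0],
    [0,0,0],
    [0,0,0],
    [0,0,0],
    [0,0,0],
    [0,0,0],
    [0,0,0]
  ],
  "delta_pos": [
    [0,0,2.4],
    [0,0,2.4],
    [0,0,2.0],
    [0,0,1.6],
    [0,0,1.6],
    [0,0,1.0],
    [0,0,0.4],
    [0,0,0]
  ],
  "fingers": [0,0,0,0,0,0,0,0]
}}

```text
time: 18.35
eef_pos: [0.3858, -0.2882, 0.0237]
orientation: [0.342, 0.94, 0.0, -0.0]
force: [0.7, 0.4, 0.8]
finger_gap: 0.093
finger_force: 0.0
```

{"method": "carry_out", "body": {
  "turn": [
    [0,0,0],
    [0,0,0],
    [0,0,0],
    [0,0,0],
    [0,0,0],
    [0,0,0],
    [0,0,0],
    [0,0,0]
  ],
  "delta_pos": [
    [0,0,0],
    [0,0,0],
    [0,0,0],
    [0,0,0],
    [0,0,0],
    [0,0,0],
    [0,0,0],
    [0,0,0]
  ],
  "fingers": [60,80,100,120,120,120,120,120],
  "newtons": 12
}}

```text
time: 19.35
eef_pos: [0.3858, -0.2883, 0.0239]
orientation: [0.342, 0.94, -0.0, 0.0]
force: [-0.3, -0.3, 5.3]
finger_gap: 0.0628
finger_force: 12.0
```

{"method": "carry_out", "body": {
  "turn": [
    [0,0,0],
    [0,0,0],
    [0,0,0],
    [0,0,0],
    [0,0,0],
    [0,0,0],
    [0,0,0]
  ],
  "delta_pos": [
    [0,0,-0.5],
    [0,0,-1.5],
    [0,0,-2.0],
    [0,0,-2.0],
    [0,0,-2.0],
    [0,0,-1],
    [0,0,0]
  ],
  "fingers": [120,120,120,120,120,120,120],
  "newtons": 15
}}

```text
time: 20.23
eef_pos: [0.3859, -0.2883, 0.1144]
orientation: [0.342, 0.94, -0.0, 0.001]
force: [0.4, 0.1, -1.7]
finger_gap: 0.0625
finger_force: 15.0
```

Run:
```python
from h import *
go(.47,.0143,.114,50)
```

```text
t 20.23 pos [ 0.3859 -0.2883  0.1144] gap 0.0625 delta cm [1.300e+01 2.859e+01 2.000e-02] turn [-0.     0.001  0.   ]
```

{"method": "carry_out", "body": {
  "turn": [
    [0,0,0],
    [0,0,0],
    [0,0,0],
    [0,0,0],
    [0,0,0],
    [0,0,0]
  ],
  "delta_pos": [
    [0.5,1.1,-0.5],
    [0.9,2.0,-0.5],
    [1.25,2.75,0],
    [1.25,2.75,0],
    [1.25,2.75,0],
    [1.25,2.75,0]
  ],
  "fingers": [120,120,120,120,120,120]
}}

```text
time: 20.98
eef_pos: [0.4271, -0.1373, 0.1234]
orientation: [0.342, 0.94, 0.0, -0.001]
force: [1.1, 0.7, -1.7]
finger_gap: 0.0627
finger_force: 15.0
```

{"method": "carry_out", "body": {
  "turn": [
    [0,0,0],
    [0,0,0],
    [0,0,0],
    [0,0,0],
    [0,0,0],
    [0,0,0],
    [0,0,0]
  ],
  "delta_pos": [
    [1.25,2.75,0],
    [1.25,2.75,0],
    [1.25,2.75,0],
    [1.25,2.75,0],
    [1.1,2.4,0.5],
    [0.5,1.1,0.5],
    [0,0,0]
  ],
  "fingers": [120,120,120,120,120,120,120]
}}

```text
time: 21.85
eef_pos: [0.4694, 0.015, 0.1131]
orientation: [0.341, 0.94, -0.0, -0.001]
force: [0.1, -0.6, -1.5]
finger_gap: 0.0628
finger_force: 15.0
```

Run:
```python
from h import *
go(.47,.0143,.0298,50)
```

```text
t 21.85 pos [0.4694 0.015  0.1131] gap 0.0628 delta cm [-0.1  -0.    8.33] turn [-0.001 -0.001  0.002]
```

{"method": "carry_out", "body": {
  "turn": [
    [0,0,0],
    [0,0,0],
    [0,0,0],
    [0,0,0],
    [0,0,0],
    [0,0,0],
    [0,0,0],
    [0,0,0]
  ],
  "delta_pos": [
    [-0.1,0,2.0],
    [0,0,2.0],
    [0,0,2.0],
    [0,0,1.2],
    [0,0,0.6],
    [0,0,0.4],
    [0,0,0.1],
    [0,0,0]
  ],
  "fingers": [120,120,120,120,120,120,120,120]
}}

```text
time: 22.85
eef_pos: [0.4708, 0.0139, 0.031]
orientation: [0.342, 0.94, 0.0, 0.0]
force: [-0.1, -0.3, -0.8]
finger_gap: 0.0628
finger_force: 15.0
```

{"method": "carry_out", "body": {
  "turn": [
    [0,0,0],
    [0,0,0],
    [0,0,0],
    [0,0,0],
    [0,0,0],
    [0,0,0],
    [0,0,0],
    [0,0,0],
    [0,0,0],
    [0,0,0]
  ],
  "delta_pos": [
    [0,0,0.2],
    [0,0,0],
    [0,0,0],
    [0,0,0],
    [0,0,0],
    [0,0,-1],
    [0,0,-2],
    [0,0,-3],
    [0,0,-3],
    [0,0,-2]
  ],
  "fingers": [120,90,60,20,0,0,0,0,0,0]
}}

```text
time: 24.1
eef_pos: [0.471, 0.0138, 0.1407]
orientation: [0.342, 0.94, 0.0, 0.001]
force: [1.2, 0.1, 0.3]
finger_gap: 0.093
finger_force: 0.0
```

Run:
```python
from h import *
go(.638,-.2317,.14,90)
print(get_state()['qpos'].round(2))
im=capture('side');cv2.imwrite('pics/s6.png',cv2.resize(im[110:260,240:440],None,fx=3.5,fy=3.5,interpolation=cv2.INTER_CUBIC)[:,:,::-1])
# lid knob by two views: top-view red centroid and side-view red centroid
for n in('top','side'):
    c=[(ce.round(2),s[4]) for ce,s,_ in blobs(cmask(capture(n),'red'),4) if np.hypot(*(ce-proj(n,[[.638,-.232,.03]])[0]))<15]
    print(n,c,[cast(n,[x[0]],.032).round(4) for x in c])
```

```text
t 24.1 pos [0.471  0.0138 0.1407] gap 0.093 delta cm [-28.58  -8.08   0.11] turn [ 0.     0.002 -0.698]
[-0.07  0.31  1.93 -0.    0.9  -0.94]
top [(array([359.09, 131.64]), np.int32(11))] [array([[ 0.6389, -0.231 ,  0.032 ]])]
side [(array([385.8, 185.4]), np.int32(35))] [array([[ 0.6409, -0.2304,  0.032 ]])]
```

View pics/s6.png

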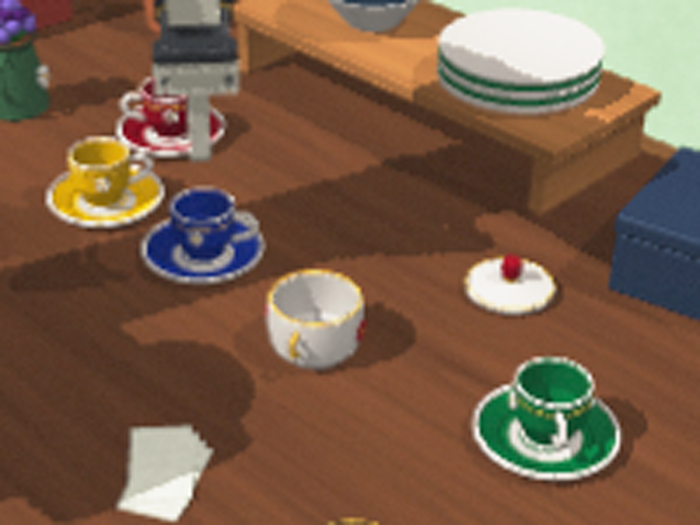

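All three cups are on their saucers (blue at crop 203,215). The lid's knob at crop (512,268) measures (0.6395,-0.231), which agrees with the disc centre. Next is the lid.

{"method": "carry_out", "body": {
  "turn": [
    [0,0,0],
    [0,0,0],
    [0,0,0],
    [0,0,0],
    [0,0,0],
    [0,0,0],
    [0,0,-0.175],
    [0,0,-0.175],
    [0,0,-0.174],
    [0,0,-0.174]
  ],
  "delta_pos": [
    [-4.76,-1.35,0],
    [-4.76,-1.35,0],
    [-4.76,-1.35,0],
    [-4.76,-1.35,0],
    [-4.76,-1.35,0],
    [-4.78,-1.33,0],
    [0,0,0],
    [0,0,0],
    [0,0,0],
    [0,0,0]
  ],
  "fingers": [0,0,0,0,0,0,0,0,0,0]
}}

```text
time: 25.5
eef_pos: [0.6372, -0.2315, 0.1371]
orientation: [-0.003, 1.0, 0.0, -0.001]
force: [-0.2, 0.3, -0.1]
finger_gap: 0.0929
finger_force: 0.0
```

Run:
```python
from h import *
go(.6385,-.2315,.0195,90)
```

```text
t 25.5 pos [ 0.6372 -0.2315  0.1371] gap 0.0929 delta cm [-1.600e-01 -1.000e-02  1.176e+01] turn [ 0.001 -0.002  0.006]
```

{"method": "carry_out", "body": {
  "turn": [
    [0,0,0],
    [0,0,0],
    [0,0,0],
    [0,0,0],
    [0,0,0],
    [0,0,0],
    [0,0,0],
    [0,0,0]
  ],
  "delta_pos": [
    [-0.08,0,2.4],
    [0,0,2.4],
    [0,0,2.0],
    [0,0,1.6],
    [0,0,1.6],
    [0,0,1.0],
    [0,0,0.6],
    [0,0,0]
  ],
  "fingers": [0,0,0,0,0,0,0,0]
}}

```text
time: 26.5
eef_pos: [0.6385, -0.2317, 0.0226]
orientation: [-0.0, 1.0, 0.0, -0.0]
force: [-0.5, 0.2, 0.5]
finger_gap: 0.0926
finger_force: 0.0
```

{"method": "carry_out", "body": {
  "turn": [
    [0,0,0],
    [0,0,0],
    [0,0,0],
    [0,0,0],
    [0,0,0],
    [0,0,0],
    [0,0,0],
    [0,0,0],
    [0,0,0],
    [0,0,0]
  ],
  "delta_pos": [
    [0,0,0.25],
    [0,0,0],
    [0,0,0],
    [0,0,0],
    [0,0,0],
    [0,0,0],
    [0,0,0],
    [0,0,0],
    [0,0,0],
    [0,0,0]
  ],
  "fingers": [0,60,110,150,170,190,230,230,230,230],
  "newtons": 12
}}

```text
time: 27.75
eef_pos: [0.6385, -0.2317, 0.0202]
orientation: [-0.0, 1.0, 0.0, -0.0]
force: [-0.6, -0.1, -0.9]
finger_gap: 0.0194
finger_force: 12.0
```

{"method": "carry_out", "body": {
  "turn": [
    [0,0,0],
    [0,0,0],
    [0,0,0],
    [0,0,0],
    [0,0,0],
    [0,0,0],
    [0,0,0],
    [0,0,0]
  ],
  "delta_pos": [
    [0,0,0],
    [0,0,-0.5],
    [0,0,-1.5],
    [0,0,-2.0],
    [0,0,-2.0],
    [0,0,-2.0],
    [0,0,-1.5],
    [0,0,0]
  ],
  "fingers": [230,230,230,230,230,230,230,230],
  "newtons": 18
}}

```text
time: 28.75
eef_pos: [0.6391, -0.2319, 0.1167]
orientation: [-0.0, 1.0, -0.0, 0.001]
force: [0.5, 0.2, -0.7]
finger_gap: 0.0197
finger_force: 18.0
```

Run:
```python
from h import *
go(.446,-.1638,.114,90)
im=capture('side');cv2.imwrite('pics/s7.png',cv2.resize(im[110:260,240:440],None,fx=3.5,fy=3.5,interpolation=cv2.INTER_CUBIC)[:,:,::-1])
```

```text
t 28.75 pos [ 0.6391 -0.2319  0.1167] gap 0.0197 delta cm [19.31  6.82  0.23] turn [-0.001  0.002  0.   ]
```

View pics/s7.png

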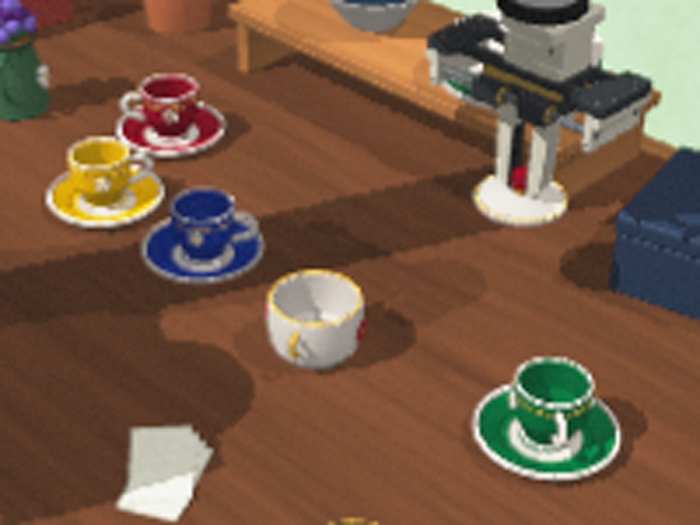

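The lid hangs level from its knob at crop (520,185). I'll cross-check the bowl mouth from the side view, with the rim ellipse centre at crop (315,298), while I move across.

{"method": "carry_out", "body": {
  "turn": [
    [0,0,0],
    [0,0,0],
    [0,0,0],
    [0,0,0],
    [0,0,0],
    [0,0,0],
    [0,0,0],
    [0,0,0],
    [0,0,0],
    [0,0,0]
  ],
  "delta_pos": [
    [1,0.35,0],
    [2,0.71,0],
    [2.5,0.88,0],
    [2.8,0.99,0],
    [2.8,0.99,0],
    [2.8,0.99,0],
    [2.5,0.88,0],
    [2,0.71,0],
    [0.9,0.32,0],
    [0,0,0]
  ],
  "fingers": [230,230,230,230,230,230,230,230,230,230]
}}

```text
time: 30.05
eef_pos: [0.4452, -0.1634, 0.1151]
orientation: [-0.0, 1.0, 0.0, -0.0]
force: [-0.7, -0.5, -1.3]
finger_gap: 0.0192
finger_force: 18.0
```

Run:
```python
from h import *
print(cast('side',[(329.6,194.8)],.056).round(4))
go(.4458,-.1637,.0705,90)
```

```text
[[ 0.4494 -0.1623  0.056 ]]
t 30.05 pos [ 0.4452 -0.1634  0.1151] gap 0.0192 delta cm [-0.06 -0.03  4.46] turn [ 0. -0.  0.]
```

{"method": "carry_out", "body": {
  "turn": [
    [0,0,0],
    [0,0,0],
    [0,0,0],
    [0,0,0],
    [0,0,0],
    [0,0,0]
  ],
  "delta_pos": [
    [-0.1,0,1.0],
    [0,0,1.2],
    [0,0,0.8],
    [0,0,0.5],
    [0,0,0.3],
    [0,0,0]
  ],
  "fingers": [230,230,230,230,230,230]
}}

```text
time: 30.8
eef_pos: [0.4465, -0.1635, 0.0772]
orientation: [-0.0, 1.0, 0.0, -0.0]
force: [-0.2, -0.2, -1.8]
finger_gap: 0.0196
finger_force: 18.0
```

{"method": "carry_out", "body": {
  "turn": [
    [0,0,0],
    [0,0,0],
    [0,0,0],
    [0,0,0]
  ],
  "delta_pos": [
    [0,0,0.3],
    [0,0,0.15],
    [0,0,0.1],
    [0,0,0]
  ],
  "fingers": [230,230,230,230]
}}

```text
time: 31.3
eef_pos: [0.4465, -0.1635, 0.0717]
orientation: [-0.0, 1.0, 0.0, -0.0]
force: [0.1, -0.5, -0.5]
finger_gap: 0.0199
finger_force: 18.0
```

{"method": "carry_out", "body": {
  "turn": [
    [0,0,0],
    [0,0,0],
    [0,0,0]
  ],
  "delta_pos": [
    [0,0,0.1],
    [0,0,0.05],
    [0,0,0]
  ],
  "fingers": [230,230,230]
}}

```text
time: 31.68
eef_pos: [0.4465, -0.1635, 0.0702]
orientation: [-0.0, 1.0, 0.0, -0.0]
force: [-0.2, -0.3, -1.1]
finger_gap: 0.0198
finger_force: 18.0
```

Run:
```python
from h import *
im=capture('side');cv2.imwrite('pics/s8.png',cv2.resize(im[110:260,240:440],None,fx=3.5,fy=3.5,interpolation=cv2.INTER_CUBIC)[:,:,::-1])
```

```text
(no output)
```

View pics/s8.png

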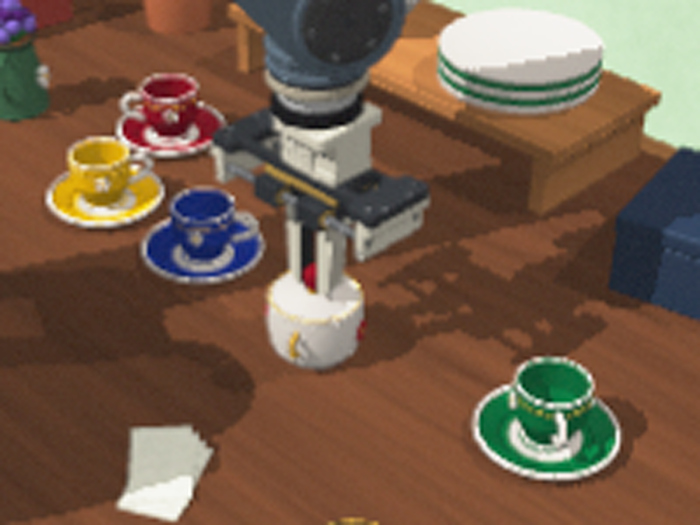

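The lid sits in the bowl mouth, level and centred (crop 316,295). I'll ease it down the last millimetre and let go.

{"method": "carry_out", "body": {
  "turn": [
    [0,0,0],
    [0,0,0],
    [0,0,0],
    [0,0,0],
    [0,0,0],
    [0,0,0],
    [0,0,0],
    [0,0,0],
    [0,0,0],
    [0,0,0]
  ],
  "delta_pos": [
    [0,0,0.1],
    [0,0,0],
    [0,0,0],
    [0,0,0],
    [0,0,0],
    [0,0,-1],
    [0,0,-2],
    [0,0,-3],
    [0,0,-3],
    [0,0,-3]
  ],
  "fingers": [230,190,180,160,140,140,140,140,140,140]
}}

```text
time: 32.98
eef_pos: [0.4464, -0.1635, 0.1909]
orientation: [-0.0, 1.0, -0.0, 0.0]
force: [0.6, -0.2, -0.3]
finger_gap: 0.0422
finger_force: 0.0
```

{"method": "carry_out", "body": {
  "turn": [
    [0,0,0],
    [0,0,0],
    [0,0,0],
    [0,0,0],
    [0,0,0],
    [0,0,0],
    [0,0,0]
  ],
  "delta_pos": [
    [2,0,-3],
    [4,0,-1],
    [4,0,0],
    [4,0,0],
    [2,0,0],
    [0,0,0],
    [0,0,0]
  ],
  "fingers": [140,140,140,140,140,140,140]
}}

```text
time: 33.85
eef_pos: [0.2872, -0.1638, 0.2297]
orientation: [-0.0, 1.0, -0.0, 0.0]
force: [0.8, -0.5, -0.1]
finger_gap: 0.0419
finger_force: 0.0
```

Run:
```python
from h import *
im=capture('side');t=capture('top')
a=cv2.resize(im[110:260,210:450],None,fx=3.3,fy=3.3,interpolation=cv2.INTER_CUBIC)[:300*2]
cv2.imwrite('pics/s9.png',a[:,:,::-1][:, :792])
cv2.imwrite('pics/t9.png',cv2.resize(t[115:235,140:440],None,fx=2.6,fy=2.6,interpolation=cv2.INTER_CUBIC)[:,:,::-1])
for n,img in(('top',t),('side',im)):
    print(n,[cast(n,[ce],.082).round(4) for ce,s,_ in blobs(cmask(img,'red'),4) if np.hypot(*(ce-proj(n,[[.4465,-.1635,.08]])[0]))<10])
```

```text
top [array([[ 0.4466, -0.1645,  0.082 ]])]
side [array([[ 0.4483, -0.1618,  0.082 ]])]
```

View pics/s9.png

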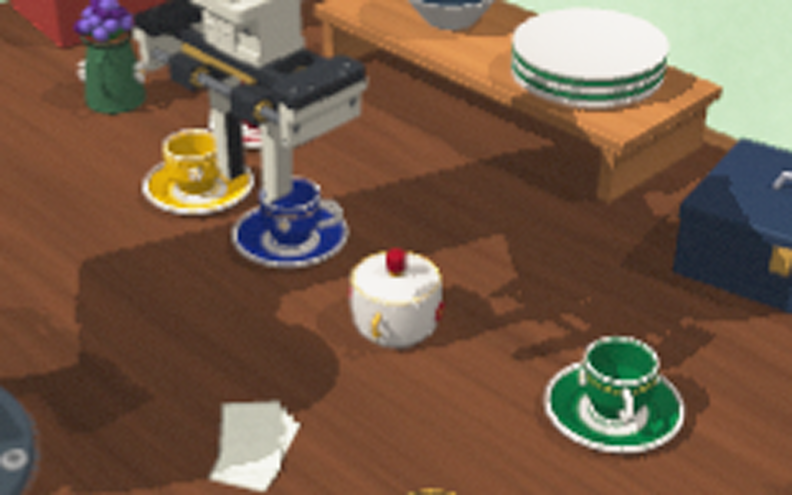

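View pics/t9.png

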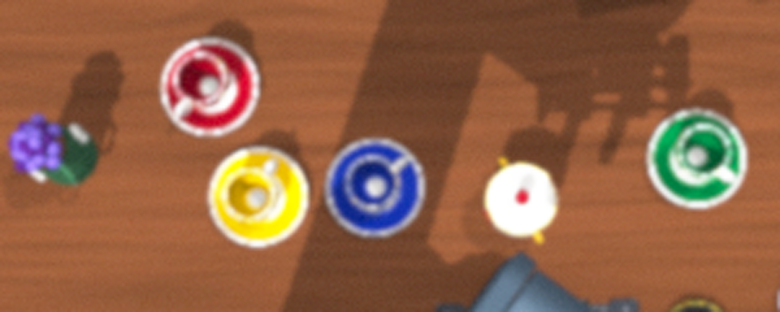

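The lid is seated level with its knob over the bowl centre (about 1-2 mm off). The cups are centred on their own saucers, at red (208,87), blue (375,187) and green (697,157), with the rims shifted only by parallax as on the yellow cup. The robot is clear of everything.

```bash
python3 -c "
from workcell import *
print(finish_job())"
```

```text
the job is handed in; nothing more can be done
None
```

The job is handed in after about 34 s of the allowed 115 s: the green, red and blue cups stand upright on their own saucers, the red-knobbed lid is seated level on the sugar bowl, and nothing else looks disturbed in the final camera views (no verdict was returned).

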